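# Test and re-arm the latching stop of a bench shaker

### The arm

A 7-joint arm with a two-finger parallel gripper is mounted at the origin on the work surface. World frame = base frame: x ahead of the robot, y to its left, z up, the work surface at z = 0. Lengths are in mm, angles in rad, forces in N, time in s.
With the tool pointing down it reaches from about 400 to 850 mm from the base axis. Payload 10.4 kg.
Tool frame: the origin (TCP) lies on the front face of the gripper's body, between the roots of the fingers; the fingertips stand 70 mm ahead of it and the grasp point (between the pads) lies 51 mm ahead of it; z points along the fingers, y is the direction in which the jaws open and shut (so a half turn about z gives the same grasp; the last joint's range is limited). The gripper opens to 87 mm and grips with 3 to 60 N. Pads are 19 mm wide; open, the fingers measure 117 mm over their backs; the gripper's body (75 mm by 190 mm) begins 51 mm behind the grasp point.
Start: joints at [-1.144, 0.332, -0.065, 1.46, 0.022, 1.35, -0.088], TCP at [271.73, 562.856, 292.276] pointing down, gripper open.
Joint ranges: [-2.6, 2.6], [-0.5, 2.12], [-1.47, 1.34], [0.16, 2.42], [-1.27, 4.41], [0.06, 2.06], [-2.6, 2.6]. Speed limits (rad/s): [2.22, 2.22, 2.79, 2.79, 3.14, 3.14, 3.14].

### API

Orientations are given as a unit quaternion [x, y, z, w].
In Python, from plant import robot gives the robot as it stands.
- The arm moves only by the tool play_rows, never from a script. Its argument "series" is a list of rows, each an object of numbers: "tx", "ty", "tz": the shift along the tool's x, y, z each as a share of 40 cm, from -1 to 1; "rx", "ry", "rz": the turn, a rotation vector about the tool's x, y, z each as a share of pi/2 rad, from -1 to 1; "grip": the gripper command: -1 is fully open, 1 is shut, values between are in proportion. A call has 1 to 20 rows; each row is the pose to reach, as a shift and turn from the pose commanded when the call began, along the tool's axes at that moment; what a row does not reach only later rows make up. A row lasts 1/10 s, in which the tool goes at most 50 mm and 8.59 degrees, less where a joint would pass 70% of its speed; a pose out of reach is approached as far as the arm can. A call with a number of a shift or a turn outside -1 to 1 is refused whole. A call with a gripper value outside its range is refused whole. The fingers move at their own pace and stop on an object; "grip_force" is the grip in N (left out, the last holds). Time passes only in rows, so rows that repeat a pose let the fingers close. It gives the time, the measured TCP pose, the force and the opening at its end, in the units of the state.
- robot.get_obs(): the state, without advancing time (a new reading comes with each control period).
- robot.read_camera(name): name is "side" or "top" or "wrist"; returns the picture (420x560x3 uint8, blue, green, red); there is no depth.
- robot.get_calibration(name): a dict with "vertical_fov" (degrees; the focal length in pixels is half the picture's height over the tangent of half this angle, whatever the lens; pixels are square), "cx", "cy" (the principal point, pixels), "pose" (4x4, takes a point from camera to world coordinates). Camera axes: x right, y down, z forward; pixel columns grow to the right and rows downward; lengths in mm; the calibration is good to about 2 mm. The wrist camera is an equidistant fisheye: a pixel r from the principal point sees the ray r / f radians off the axis. A picture is of the moment at which its call begins: read the wrist's pose just before it. get_calibration takes no time and is no camera call; for the wrist camera it gives the pose at the moment of the call.
- robot.finish_job(): hands the job in, once; it reports no verdict.
The state is a dict: "t": time; "joint_positions": joint angles; "joint_vel": joint speeds; "joint_efforts": joint torques, N m; "position": TCP position; "ee_rot": TCP orientation; "contact_force": force on the tool from outside, world axes, zero at the start; "moment": the same for the moment, N m; "grip_width": finger opening in mm.
Only numpy, scipy, OpenCV 4.12 (cv2) and the standard library are available. Lean on these libraries where they do the work, as an engineer would, in place of code of your own. Each camera call takes 0.05 s, during which the arm holds its last target.

### The job

Test the bench shaker's emergency stop with a fingertip: press the broad mushroom button in until it stays down by itself and take the finger off, then push one of its two lugs round clockwise (seen from above) until the button pops back out, and finally press the small round reset button fully in and let it go. Only touch and push, never pinch a lug between the fingers, and leave the speed knob, the dishes on the platform and the things on the bench where they are.

Things in the scene. Friction and masses are not known exactly. Their poses are not given: they have to be found in the camera images.
- shaker: Bench shaker, fixed: blue box 360 x 420 mm (x, y). Origin: centre of its underside, on the bench; x points from control deck to platform. Deck: flat white strip along its -x side (own x -180 to -40 mm), 80 mm above the bench; stop, reset button and speed knob stand on it in any order at own x about -110, own y about -125, 0, +125 mm. Platform (own x -30 to +170 mm): 100 mm above the bench.
- stop (a joint): How far the mushroom button is pressed in, m: 0 = fully out, 0.010 = end of travel. Pressed past about 0.0085 it latches and then rests at about 0.008 when let go. Pressing takes 3 N at first, rising to about 11 N near 5 mm as the latch gives way, then about 6 N to the hard stop at 10 mm. A spring pushes it out with about 6 N at 8 mm.
- stop_twist (a joint): Clockwise turn (from above) of the mushroom cap about its upright axis, rad, 0 to 0.8. A spring turns it back to 0 (0.04 N m at 0, 0.10 N m at 0.5 rad). While latched, turning it past about 0.5 rad frees the latch: the cap and lugs rise 8 mm by themselves; a finger less than 8 mm above the cap's flat top would block the rise. Let go, it turns back to 0.
- stop_top (a point): Centre of the mushroom cap's flat top, on the turning axis; moves with the cap. Grey disc of 90 mm diameter, 14 mm thick, flat top 80 mm across, 48 mm above the deck (128 mm above the bench) when out, with two white arrows showing clockwise, on a black round base of 84 mm diameter, 20 mm high.
- lug_a (a point): Middle of the top of one lug on the cap; moves with the cap. Each of the two lugs is an upright radial rib, 10 mm thick, 18 mm high above the flat top, reaching from 24 to 44 mm from the turning axis (this point is 34 mm out). Either lug may be pushed; the middle of the cap, 48 mm across, is free for pressing.
- lug_b (a point): The same point on the other lug, directly opposite lug_a across the axis.
- lug_back: The two lug flanks that are pushed to turn the cap clockwise (on the counter-clockwise side of each lug), each 20 x 3 x 16 mm. Origin on the turning axis, 48 mm below the cap's flat top; its x axis points to lug_a.
- lug_front: The two opposite (leading, clockwise-side) lug flanks, each 20 x 3 x 16 mm. Origin as for lug_back. Force from the fingers on lug_back and lug_front at the same time counts as pinching.
- reset_top (a point): Centre of the top of the small round reset button (26 mm diameter, its top 22 mm above the deck, in a black round housing of 42 mm diameter, 12 mm high). Moves with the button.
- reset (a joint): How far the reset button is pressed, m: 0 = out, 0.006 = fully in. A spring returns it; fully in takes 5 N.
- speed_pointer (a point): End of the white mark on top of the speed knob (a bar grip 42 x 14 mm on a 44 mm disc, black base of 68 mm diameter; its top is 44 mm above the deck), 18 mm from its axis. It shows the set speed and must stay where it is.
- dish1: Loose covered Petri dish, 94 mm diameter, 15 mm high, 80 g, lying on the platform. Origin: centre of its underside.
- dish2: A second such dish on the platform.
- beaker: Loose glass beaker, 72 mm diameter, 90 mm high, 120 g, on the bench beside the shaker on its +y side. Origin: centre of its underside.
- model: Loose ball-and-stick ring model, about 90 x 85 x 21 mm, lying on the bench beside the shaker on its -y side. Origin: its centre, on the bench.
Not all that is in view belongs to the job. Leave any blue or red look-alike of the dish2 alone.

How it is judged:
By the outcome, as a careful person would: the job done as asked, in the order asked, and still so for the second after the job is handed in, with the robot touching nothing.
It also fails if it takes over 51 s, if anything falls off the work surface, if the arm or the gripper's body presses on something with over 40 N, if the wrist force passes 120 N, or if a joint passes its speed limit or range.

## Working session

There is one attempt and no reset: what is moved stays moved. The work goes in short steps, Python scripts to look and compute and a tool call to move; the robot and the scene stay as the last step left them, time stands still between calls to the robot, and variables do not carry over. Pictures are saved under pics/ and viewed, and the job is handed in when it is done.

Besides the shell and the picture viewer there is one more tool, called after "Emit:" as name([rows], argument=value, ...), one row to a line, values as JSON. play_rows: Moves the arm, as the interface text tells. Its arguments: {"type":"object","properties":{"series":{"type":"array"},"grip_force":{"type":"number"}},"required":["series"]}

```bash
ls; mkdir -p pics
python3 - <<'E'
from plant import robot
import cv2, numpy as np
np.set_printoptions(suppress=True,precision=4)
o=robot.get_obs(); print(o)
for n in ("top","side","wrist"):
    c=robot.get_calibration(n); print(n,c)
    cv2.imwrite(f"pics/{n}0.png",robot.read_camera(n))
E
```

```text
pics
{'t': 0.0, 'joint_positions': array([-1.1436,  0.3328, -0.0647,  1.461 ,  0.0216,  1.3499, -0.0885]), 'joint_vel': array([-0.0022,  0.0005, -0.0007,  0.0012,  0.0005,  0.0012, -0.0001]), 'joint_efforts': array([  0.0003, -62.3274,   0.0248, -38.9886,  -0.0613,   0.04  ,
         0.0002]), 'position': array([271.5964, 562.577 , 291.462 ]), 'ee_rot': array([ 0.223 ,  0.9748, -0.0007, -0.0001]), 'contact_force': array([-0.6989,  0.3148, -0.2131]), 'moment': array([-0.0456, -0.0286, -0.0207]), 'grip_width': 87.10699160853656}
top {'vertical_fov': 51.9650665399964, 'cx': 285.81052090674257, 'cy': 208.96322596802162, 'pose': array([[  -0.0125,   -0.9975,    0.0689,  552.197 ],
       [  -0.9999,    0.0118,   -0.0105,   23.9112],
       [   0.0097,   -0.069 ,   -0.9976, 1473.713 ],
       [   0.    ,    0.    ,    0.    ,    1.    ]])}
side {'vertical_fov': 45.09520963052833, 'cx': 278.6621411431357, 'cy': 207.2745408599227, 'pose': array([[    0.9159,    -0.2453,     0.3178,   169.128 ],
       [   -0.4011,    -0.5266,     0.7495, -1076.0729],
       [   -0.0165,    -0.814 ,    -0.5807,   975.2341],
       [    0.    ,     0.    ,     0.    ,     1.    ]])}
wrist {'vertical_fov': 65.70646984690485, 'cx': 284.39756796664443, 'cy': 210.4797649828262, 'pose': array([[  0.4349,   0.8606,   0.2648, 198.6014],
       [  0.9005,  -0.4154,  -0.129 , 597.9159],
       [ -0.001 ,   0.2946,  -0.9556, 385.1162],
       [  0.    ,   0.    ,   0.    ,   1.    ]])}
```

View pics/top0.png

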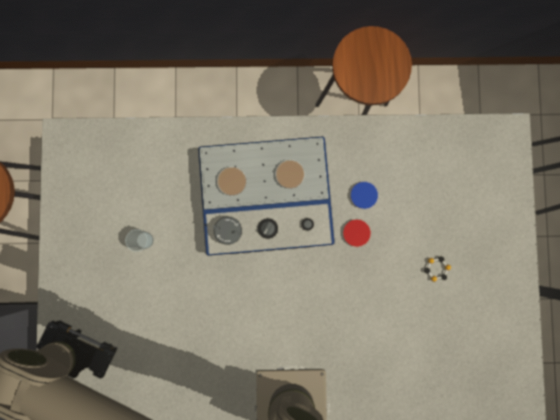

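View pics/side0.png

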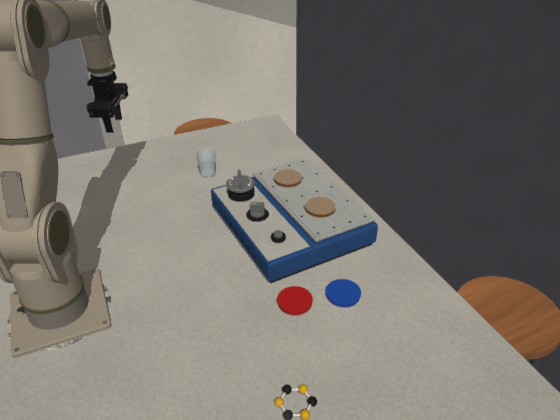

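View pics/wrist0.png

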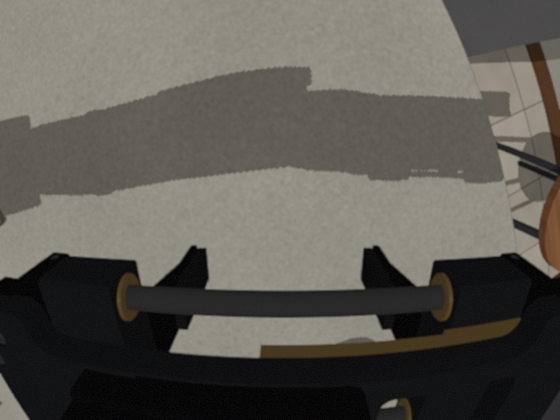

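The top view shows the stop at (227,230), the speed knob at (268,228) and the reset button at (307,224). The dishes are at (231,181) and (289,174), with red and blue look-alike discs on the bench at (357,233) and (364,195). The beaker is at (138,239) and the model at (436,268). Next I'll crop in close and measure.

```bash
cat > h.py <<'E'
import numpy as np, cv2
np.set_printoptions(suppress=True,precision=3)
def ray(c,u,v,fish=False):
    f=210/np.tan(np.radians(c["vertical_fov"]/2))
    x,y=u-c["cx"],v-c["cy"]
    if fish:
        r=np.hypot(x,y); th=r/f; d=np.array([x/r*np.sin(th),y/r*np.sin(th),np.cos(th)]) if r>0 else np.array([0,0,1.])
    else: d=np.array([x/f,y/f,1.])
    P=np.array(c["pose"]); return P[:3,3],P[:3,:3]@d
def onz(c,u,v,z,fish=False):
    o,d=ray(c,u,v,fish); return o+d*(z-o[2])/d[2]
def proj(c,p,fish=False):
    P=np.array(c["pose"]); q=P[:3,:3].T@(np.array(p)-P[:3,3])
    f=210/np.tan(np.radians(c["vertical_fov"]/2))
    if fish:
        r=np.hypot(q[0],q[1]); th=np.arctan2(r,q[2]); return np.array([c["cx"]+f*th*q[0]/r,c["cy"]+f*th*q[1]/r])
    return np.array([c["cx"]+f*q[0]/q[2],c["cy"]+f*q[1]/q[2]])
E
python3 - <<'E'
from plant import robot
from h import *
t=cv2.imread("pics/top0.png"); s=cv2.imread("pics/side0.png")
ct=robot.get_calibration("top"); cs=robot.get_calibration("side")
a=cv2.resize(t[195:260,190:340],None,fx=5,fy=5,interpolation=cv2.INTER_CUBIC)
b=cv2.resize(s[160:250,205:305],None,fx=6,fy=6,interpolation=cv2.INTER_CUBIC)
cv2.imwrite("pics/tc.png",a); cv2.imwrite("pics/sc.png",b)
for n,u,v,z in (("stop",227,230,128),("knob",268,228,124),("reset",307,224,102),("d1",231,181,115),("d2",289,174,115)):
    print(n,onz(ct,u,v,z))
for n,u,v,z in (("stop",241,184,128),("reset",278,235,102)): print(n,onz(cs,u,v,z))
# blue corners
m=cv2.inRange(cv2.cvtColor(t,cv2.COLOR_BGR2HSV),(100,80,40),(130,255,255))
E
```

```text
stop [581.592 193.832 128.   ]
knob [586.35   66.194 124.   ]
reset [598.111 -57.4   102.   ]
d1 [736.963 182.319 115.   ]
d2 [757.3    -1.915 115.   ]
stop [576.888 180.136 128.   ]
reset [592.455 -68.886 102.   ]
```

View pics/tc.png

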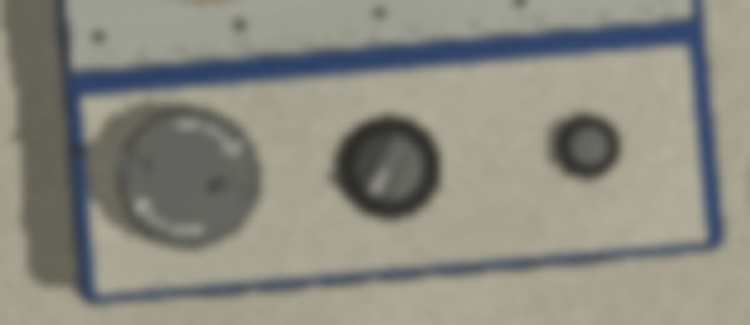

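View pics/sc.png

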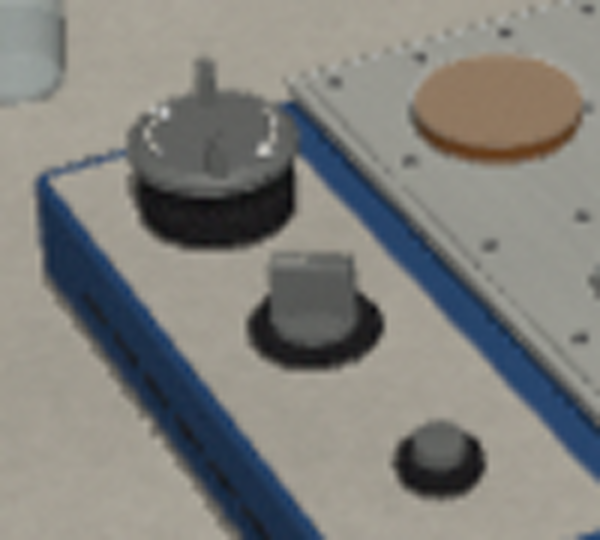

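The close crop confirms the choice. The stop is the broad grey disc with two white arcs and two ribs, centred at top pixel (228,230). Its lugs lie near crop pixels (147,166) and (215,184), so the lug axis is about 75° in the world frame. The knob has the bar and white mark, and the reset is the small plain cylinder. Next I move above the stop for a close wrist view.

Emit:
play_rows([
  {"tx":-0.08,"ty":-0.04,"rz":-0.01,"grip":-1},
  {"tx":-0.19,"ty":-0.09,"rz":-0.03,"grip":-1},
  {"tx":-0.3,"ty":-0.14,"rz":-0.05,"grip":-1},
  {"tx":-0.41,"ty":-0.19,"rz":-0.07,"grip":-1},
  {"tx":-0.52,"ty":-0.24,"rz":-0.09,"grip":-1},
  {"tx":-0.63,"ty":-0.29,"rz":-0.11,"grip":-1},
  {"tx":-0.74,"ty":-0.34,"rz":-0.12,"grip":-1},
  {"tx":-0.85,"ty":-0.39,"rz":-0.12,"grip":-1},
  {"tx":-0.94,"ty":-0.43,"rz":-0.12,"grip":-1},
  {"tx":-1,"ty":-0.47,"rz":-0.12,"grip":-1},
  {"tx":-1,"ty":-0.48,"rz":-0.12,"grip":-1},
  {"tx":-1,"ty":-0.48,"rz":-0.12,"grip":-1},
  {"tx":-1,"ty":-0.48,"rz":-0.12,"grip":-1},
])

```text
$.series[0]: bad value
```

Run:
```python
from plant import robot
from h import *
c=robot.get_calibration("wrist"); im=robot.read_camera("wrist"); o=robot.get_obs()
cv2.imwrite("pics/w1.png",im); import pickle; pickle.dump((c,o),open("w1.pkl","wb"))
print(o["t"],o["position"],o["ee_rot"],o["contact_force"],o["joint_positions"]); print(np.array(c["pose"]))
print(proj(c,[580,188,128],True))
```

```text
0.2 [271.655 562.705 291.788] [ 0.223  0.975 -0.    -0.   ] [ 0.229 -0.379 -0.004] [-1.144  0.333 -0.065  1.461  0.022  1.35  -0.089]
[[  0.435   0.861   0.265 198.611]
 [  0.9    -0.415  -0.129 597.94 ]
 [ -0.001   0.295  -0.956 385.228]
 [  0.      0.      0.      1.   ]]
[162.599 464.059]
```

View pics/w1.png

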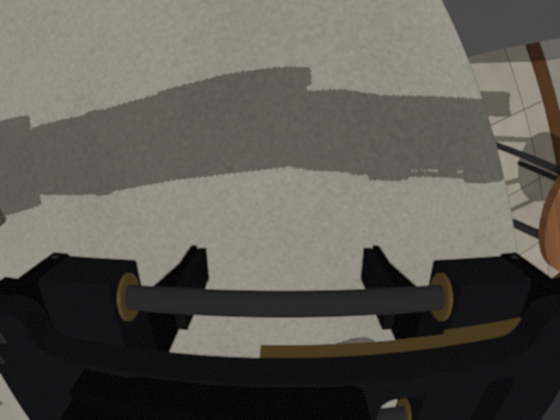

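The call was refused and the arm hasn't moved. I probably have to give every key in each row, so I'll retry with all of them.

Emit:
play_rows([
  {"tx":-0.08,"ty":-0.04,"tz":0,"rx":0,"ry":0,"rz":-0.01,"grip":-1},
  {"tx":-0.19,"ty":-0.09,"tz":0,"rx":0,"ry":0,"rz":-0.03,"grip":-1},
  {"tx":-0.3,"ty":-0.14,"tz":0,"rx":0,"ry":0,"rz":-0.05,"grip":-1},
  {"tx":-0.41,"ty":-0.19,"tz":0,"rx":0,"ry":0,"rz":-0.07,"grip":-1},
  {"tx":-0.52,"ty":-0.24,"tz":0,"rx":0,"ry":0,"rz":-0.09,"grip":-1},
  {"tx":-0.63,"ty":-0.29,"tz":0,"rx":0,"ry":0,"rz":-0.11,"grip":-1},
  {"tx":-0.74,"ty":-0.34,"tz":0,"rx":0,"ry":0,"rz":-0.12,"grip":-1},
  {"tx":-0.85,"ty":-0.39,"tz":0,"rx":0,"ry":0,"rz":-0.12,"grip":-1},
  {"tx":-0.94,"ty":-0.43,"tz":0,"rx":0,"ry":0,"rz":-0.12,"grip":-1},
  {"tx":-1,"ty":-0.47,"tz":0,"rx":0,"ry":0,"rz":-0.12,"grip":-1},
  {"tx":-1,"ty":-0.48,"tz":0,"rx":0,"ry":0,"rz":-0.12,"grip":-1},
  {"tx":-1,"ty":-0.48,"tz":0,"rx":0,"ry":0,"rz":-0.12,"grip":-1},
  {"tx":-1,"ty":-0.48,"tz":0,"rx":0,"ry":0,"rz":-0.12,"grip":-1},
])

```text
t: 1.5
position: [547.8, 217.3, 292.2]
ee_rot: [0.129, 0.992, 0.0, -0.0]
contact_force: [0.3, 0.7, -0.3]
grip_width: 87.1
```

```bash
cat > look.py <<'E'
import sys,pickle
from plant import robot
from h import *
def look(n):
    c=robot.get_calibration("wrist"); im=robot.read_camera("wrist"); o=robot.get_obs()
    cv2.imwrite(f"pics/{n}.png",im); pickle.dump((c,o),open(f"{n}.pkl","wb"))
    print(o["t"],o["position"],o["ee_rot"],o["contact_force"],o["grip_width"])
    return c,im,o
if __name__=="__main__":
    c,im,o=look(sys.argv[1]); print(proj(c,[580,188,128],True)); print(np.array(c["pose"]))
E
python3 look.py w2
```

```text
1.55 [547.729 217.587 292.204] [ 0.129  0.992  0.    -0.   ] [ 0.686  0.529 -0.079] 87.3458227960242
[261.327 254.759]
[[  0.257   0.924   0.284 469.422]
 [  0.966  -0.246  -0.075 238.057]
 [  0.001   0.294  -0.956 385.798]
 [  0.      0.      0.      1.   ]]
```

View pics/w2.png

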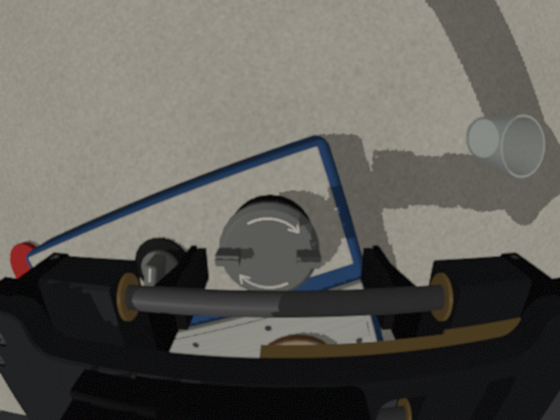

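Run:
```python
from h import *
im=cv2.imread("pics/w2.png")
cv2.imwrite("pics/w2c.png",cv2.resize(im[185:305,200:340],None,fx=5,fy=5,interpolation=cv2.INTER_CUBIC))
```

```text
(no output)
```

View pics/w2c.png

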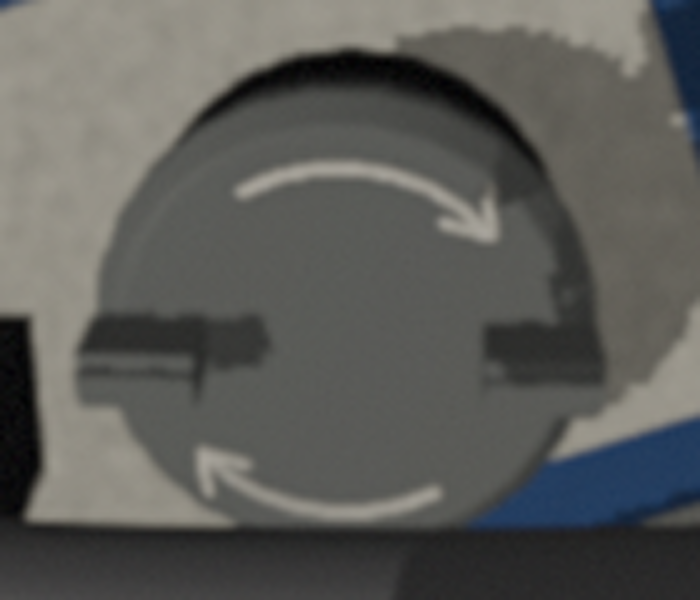

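Run:
```python
from h import *
import pickle
c,o=pickle.load(open("w2.pkl","rb"))
im=cv2.imread("pics/w2.png")
W=lambda x,y,z: onz(c,200+(x+.5)/5-.5,185+(y+.5)/5-.5,z,True)
a=[W(238,192,128),W(440,493,128),W(495,240,128),W(197,450,128)]
print((a[0]+a[1])/2,(a[2]+a[3])/2, np.linalg.norm(a[0]-a[1])/2,np.linalg.norm(a[2]-a[3])/2)
# arrow mask ->circle fit
m=cv2.inRange(im,(150,150,150),(255,255,255)); m2=np.zeros_like(m); cv2.circle(m2,(268,253),38,255,-1); 
l,r=W(140,378,146),W(545,388,146); print("lugs",l,r,(l+r)/2,np.linalg.norm(l-r),np.degrees(np.arctan2(*(r-l)[[1,0]])))
# inner ends of top front edge at top z=146
for p in ((78,355),(200,355),(200,400),(485,365),(605,365),(605,412)): print(p,W(*p,146))
for p in ((100,316),(200,318)): pass
```

```text
[581.125 193.807 128.   ] [581.112 193.602 128.   ] 33.67149531817287 33.44628679386997
lugs [570.177 162.944 146.   ] [588.739 227.038 146.   ] [579.458 194.991 146.   ] 66.72735898721639 73.84930193766431
(78, 355) [563.69  154.133 146.   ]
(200, 355) [568.6   173.996 146.   ]
(200, 400) [576.461 171.446 146.   ]
(485, 365) [582.078 218.547 146.   ]
(605, 365) [587.283 237.495 146.   ]
(605, 412) [595.747 235.638 146.   ]
```

Run:
```python
from plant import robot
from h import *
cs=robot.get_calibration("side"); ct=robot.get_calibration("top")
for n,p in (("stop",[581,194,128]),("reset",[598,-57,102]),("base0",[581,194,100]),("deck",[581,194,80])):
    q=proj(cs,p); print(n,q,(q-[205,160]+.5)*6-.5)
# triangulate flat discs: dish1, red disc, blue disc centroids by colour in both views
t=cv2.imread("pics/top0.png"); s=cv2.imread("pics/side0.png")
def cen(im,lo,hi):
    m=cv2.inRange(cv2.cvtColor(im,cv2.COLOR_BGR2HSV),lo,hi); n,l,st,ce=cv2.connectedComponentsWithStats(m)
    return [(ce[i].round(1),st[i,4]) for i in range(1,n) if st[i,4]>150]
for lo,hi in (((0,200,100),(8,255,255)),((170,200,100),(180,255,255)),((110,200,60),(125,255,255))): print(cen(t,lo,hi),cen(s,lo,hi))
def tri(a,b):
    o1,d1=ray(ct,*a); o2,d2=ray(cs,*b); d1/=np.linalg.norm(d1); d2/=np.linalg.norm(d2)
    k=np.linalg.lstsq(np.c_[d1,-d2],o2-o1,rcond=None)[0]; return o1+d1*k[0],o2+d2*k[1]
print("red",tri((356.5,233),(294.5,300))); print("stop",tri((227.9,230.2),(240.3,183.5))); print("reset",tri((307.2,224),(277.9,233.7)))
```

```text
stop [240.703 181.504] [216.721 131.525]
reset [278.117 232.051] [441.202 434.807]
base0 [241.238 189.012] [219.93  176.575]
deck [241.614 194.282] [222.182 208.193]
[] [(array([294.5, 299.7]), np.int32(727))]
[] []
[] []
red (array([ 568.558, -230.533,   10.474]), array([ 567.371, -230.08 ,   10.382]))
stop (array([581.063, 191.775, 122.027]), array([578.752, 192.553, 122.074]))
reset (array([598.264, -58.326,  97.181]), array([596.892, -57.815,  97.105]))
```

Wrist and top views agree on the stop axis at (581,194), with the lug axis at 74–75°, in line with tool y. The side view differs by about 2 px, or roughly 5 mm in height, so I'll find the height by contact. Next I close the fingers and move over the cap centre.

Emit:
play_rows([
  {"tx":-0.05,"ty":-0.02,"tz":0,"rx":0,"ry":0,"rz":0,"grip":1},
  {"tx":-0.096,"ty":-0.035,"tz":0,"rx":0,"ry":0,"rz":0,"grip":1},
  {"tx":-0.096,"ty":-0.035,"tz":0,"rx":0,"ry":0,"rz":0,"grip":1},
  {"tx":-0.096,"ty":-0.035,"tz":0.05,"rx":0,"ry":0,"rz":0,"grip":1},
  {"tx":-0.096,"ty":-0.035,"tz":0.1,"rx":0,"ry":0,"rz":0,"grip":1},
  {"tx":-0.096,"ty":-0.035,"tz":0.1,"rx":0,"ry":0,"rz":0,"grip":1},
  {"tx":-0.096,"ty":-0.035,"tz":0.1,"rx":0,"ry":0,"rz":0,"grip":1},
], grip_force=10)

```text
t: 2.25
position: [581.4, 193.7, 252.6]
ee_rot: [0.13, 0.992, 0.0, -0.0]
contact_force: [0.5, 0.2, 0.5]
grip_width: 38.8
```

```bash
python3 look.py w3
```

```text
2.3 [581.854 193.515 253.296] [0.13  0.992 0.    0.   ] [-0.454 -0.096  0.584] 34.80236151230332
[276.215 229.224]
[[  0.257   0.924   0.284 503.03 ]
 [  0.966  -0.246  -0.075 214.467]
 [  0.      0.294  -0.956 346.255]
 [  0.      0.      0.      1.   ]]
```

View pics/w3.png

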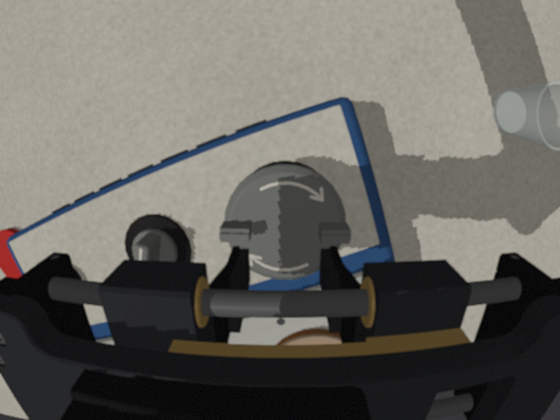

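The cap is centred between the closing fingers at (285,215). The fingers are 35 mm apart and still closing. I keep closing and go down to about 15 mm above the cap.

Emit:
play_rows([
  {"tx":0,"ty":0,"tz":0,"rx":0,"ry":0,"rz":0,"grip":1},
  {"tx":0,"ty":0,"tz":0,"rx":0,"ry":0,"rz":0,"grip":1},
  {"tx":0,"ty":0,"tz":0,"rx":0,"ry":0,"rz":0,"grip":1},
  {"tx":0,"ty":0,"tz":0,"rx":0,"ry":0,"rz":0,"grip":1},
  {"tx":0,"ty":0,"tz":0.03,"rx":0,"ry":0,"rz":0,"grip":1},
  {"tx":0,"ty":0,"tz":0.06,"rx":0,"ry":0,"rz":0,"grip":1},
  {"tx":0,"ty":0,"tz":0.09,"rx":0,"ry":0,"rz":0,"grip":1},
  {"tx":0,"ty":0,"tz":0.1,"rx":0,"ry":0,"rz":0,"grip":1},
  {"tx":0,"ty":0,"tz":0.1,"rx":0,"ry":0,"rz":0,"grip":1},
])

```text
t: 3.2
position: [581.5, 192.4, 211.0]
ee_rot: [0.13, 0.991, -0.0, -0.001]
contact_force: [0.2, -0.1, 0.1]
grip_width: 0.1
```

```bash
python3 look.py w4
```

```text
3.25 [581.866 192.546 211.869] [ 0.13   0.991 -0.    -0.   ] [0.103 0.206 0.061] 0.30447887098979426
[276.776 253.004]
[[  0.259   0.924   0.283 503.29 ]
 [  0.966  -0.247  -0.077 213.422]
 [ -0.001   0.293  -0.956 304.704]
 [  0.      0.      0.      1.   ]]
```

View pics/w4.png

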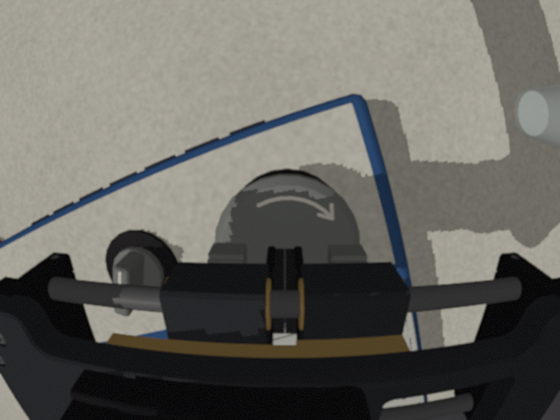

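Emit:
play_rows([
  {"tx":0,"ty":0,"tz":0.015,"rx":0,"ry":0,"rz":0,"grip":1},
  {"tx":0,"ty":0,"tz":0.03,"rx":0,"ry":0,"rz":0,"grip":1},
  {"tx":0,"ty":0,"tz":0.035,"rx":0,"ry":0,"rz":0,"grip":1},
  {"tx":0,"ty":0,"tz":0.04,"rx":0,"ry":0,"rz":0,"grip":1},
  {"tx":0,"ty":0,"tz":0.043,"rx":0,"ry":0,"rz":0,"grip":1},
  {"tx":0,"ty":0,"tz":0.043,"rx":0,"ry":0,"rz":0,"grip":1},
])

```text
t: 3.85
position: [582.1, 192.7, 195.9]
ee_rot: [0.13, 0.991, 0.0, 0.0]
contact_force: [-3.4, -0.3, 6.7]
grip_width: 0.2
```

Contact: 6.7 N at tip z≈126, which fits 2.3 mm of press from a top at 128. I press on to the end of travel.

Emit:
play_rows([
  {"tx":0,"ty":0,"tz":0.004,"rx":0,"ry":0,"rz":0,"grip":1},
  {"tx":0,"ty":0,"tz":0.008,"rx":0,"ry":0,"rz":0,"grip":1},
  {"tx":0,"ty":0,"tz":0.012,"rx":0,"ry":0,"rz":0,"grip":1},
  {"tx":0,"ty":0,"tz":0.016,"rx":0,"ry":0,"rz":0,"grip":1},
  {"tx":0,"ty":0,"tz":0.02,"rx":0,"ry":0,"rz":0,"grip":1},
  {"tx":0,"ty":0,"tz":0.02,"rx":0,"ry":0,"rz":0,"grip":1},
  {"tx":0,"ty":0,"tz":0.02,"rx":0,"ry":0,"rz":0,"grip":1},
])

```text
t: 4.55
position: [582.5, 193.0, 188.2]
ee_rot: [0.13, 0.991, 0.001, 0.001]
contact_force: [-1.2, 0.4, 6.5]
grip_width: 0.4
```

Emit:
play_rows([
  {"tx":0,"ty":0,"tz":0.004,"rx":0,"ry":0,"rz":0,"grip":1},
  {"tx":0,"ty":0,"tz":0.006,"rx":0,"ry":0,"rz":0,"grip":1},
  {"tx":0,"ty":0,"tz":0.006,"rx":0,"ry":0,"rz":0,"grip":1},
])

```text
t: 4.85
position: [583.0, 193.1, 187.9]
ee_rot: [0.13, 0.991, 0.001, 0.002]
contact_force: [-6.2, -1.5, 23.2]
grip_width: 0.5
```

Force jumped to 23 N, so that is the hard stop and the button must have passed the latch. I lift off and check.

Emit:
play_rows([
  {"tx":0,"ty":0,"tz":-0.02,"rx":0,"ry":0,"rz":0,"grip":1},
  {"tx":0,"ty":0,"tz":-0.07,"rx":0,"ry":0,"rz":0,"grip":1},
  {"tx":-0.0,"ty":0,"tz":-0.14,"rx":0,"ry":0,"rz":0,"grip":1},
  {"tx":0.05,"ty":0.0,"tz":-0.18,"rx":0,"ry":0,"rz":0,"grip":1},
  {"tx":0.1,"ty":0.0,"tz":-0.18,"rx":0,"ry":0,"rz":0,"grip":1},
  {"tx":0.1,"ty":0.0,"tz":-0.18,"rx":0,"ry":0,"rz":0,"grip":1},
  {"tx":0.1,"ty":0.0,"tz":-0.18,"rx":0,"ry":0,"rz":0,"grip":1},
])

```text
t: 5.55
position: [543.3, 202.9, 256.6]
ee_rot: [0.13, 0.992, 0.0, 0.0]
contact_force: [0.2, 0.3, 0.7]
grip_width: 0.6
```

```bash
python3 look.py w5
python3 - <<'E'
from plant import robot
from h import *
s=robot.read_camera("side"); cv2.imwrite("pics/side5.png",s)
a=cv2.imread("pics/side0.png")
cv2.imwrite("pics/cmp5.png",np.hstack([cv2.resize(i[150:220,205:285],None,fx=5,fy=5,interpolation=cv2.INTER_CUBIC) for i in (a,s)]))
im=cv2.imread("pics/w5.png"); cv2.imwrite("pics/w5c.png",cv2.resize(im[150:310,180:380],None,fx=4,fy=3.7,interpolation=cv2.INTER_CUBIC))
E
```

```text
5.6 [543.615 202.607 256.444] [ 0.13   0.991 -0.     0.   ] [ 0.79  -0.275  0.528] 0.5118462691964192
[278.01  274.717]
[[  0.258   0.923   0.285 464.894]
 [  0.966  -0.247  -0.076 223.792]
 [  0.      0.295  -0.956 350.214]
 [  0.      0.      0.      1.   ]]
```

View pics/cmp5.png

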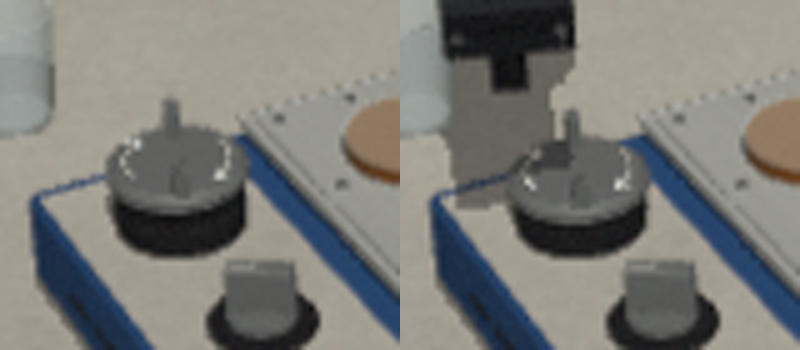

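View pics/w5.png

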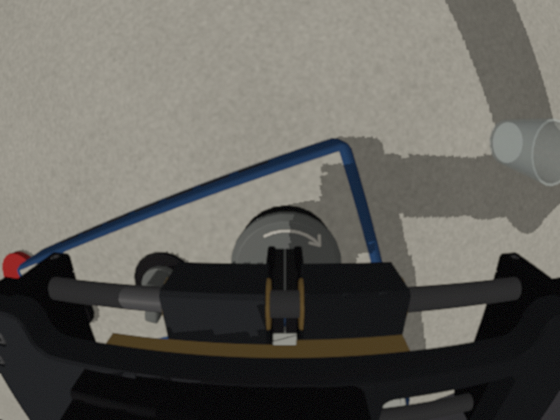

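The cap stays down, about 2 px lower than before in the side view with its lugs unturned, so it is latched. Next I go down behind the +y lug, on its counter-clockwise (-x) side, with the tip at z≈131. That leaves 11 mm over the sunk cap and 3 mm after it rises.

Emit:
play_rows([
  {"tx":-0.02,"ty":0.04,"tz":0,"rx":0,"ry":0,"rz":0,"grip":1},
  {"tx":-0.042,"ty":0.088,"tz":0.03,"rx":0,"ry":0,"rz":0,"grip":1},
  {"tx":-0.042,"ty":0.088,"tz":0.08,"rx":0,"ry":0,"rz":0,"grip":1},
  {"tx":-0.042,"ty":0.088,"tz":0.11,"rx":0,"ry":0,"rz":0,"grip":1},
  {"tx":-0.042,"ty":0.088,"tz":0.13,"rx":0,"ry":0,"rz":0,"grip":1},
  {"tx":-0.042,"ty":0.088,"tz":0.139,"rx":0,"ry":0,"rz":0,"grip":1},
  {"tx":-0.042,"ty":0.088,"tz":0.139,"rx":0,"ry":0,"rz":0,"grip":1},
  {"tx":-0.042,"ty":0.088,"tz":0.139,"rx":0,"ry":0,"rz":0,"grip":1},
])

```text
t: 6.45
position: [569.0, 232.5, 201.8]
ee_rot: [0.13, 0.991, 0.0, 0.0]
contact_force: [0.3, -0.4, 0.2]
grip_width: 0.6
```

```bash
python3 look.py w6
python3 - <<'E'
from plant import robot
from h import *
s=robot.read_camera("side"); 
cv2.imwrite("pics/s6c.png",cv2.resize(s[140:230,195:295],None,fx=6,fy=6,interpolation=cv2.INTER_CUBIC))
o=robot.get_obs(); q=o["ee_rot"]
from scipy.spatial.transform import Rotation as R
M=R.from_quat(q).as_matrix(); A=np.array([581.2,193.9,128])
r0=M.T@(o["position"]-A); print("rel axis in tool",r0)
s0,rad=r0[0],r0[1]
for ph in np.arange(0,0.71,0.05):
    s=14.0; v=np.array([s*np.cos(ph)-34*np.sin(ph),s*np.sin(ph)+34*np.cos(ph)])-r0[:2]
    print(round(ph,2),(v/400).round(4),round(ph/(np.pi/2),3))
E
```

```text
6.5 [568.968 232.596 201.948] [0.13  0.991 0.    0.001] [-0.653 -0.352  0.116] 0.8418214698852121
[218.187 291.87 ]
[[  0.259   0.923   0.286 490.472]
 [  0.966  -0.248  -0.076 253.406]
 [  0.001   0.295  -0.955 295.358]
 [  0.      0.      0.      1.   ]]
rel axis in tool [ 21.821  34.341 -73.88 ]
0.0 [-0.02  -0.001] 0.0
0.05 [-0.024  0.001] 0.032
0.1 [-0.028  0.002] 0.064
0.15 [-0.033  0.003] 0.095
0.2 [-0.037  0.004] 0.127
0.25 [-0.042  0.005] 0.159
0.3 [-0.046  0.006] 0.191
0.35 [-0.051  0.006] 0.223
0.4 [-0.055  0.006] 0.255
0.45 [-0.06   0.006] 0.286
0.5 [-0.065  0.005] 0.318
0.55 [-0.069  0.005] 0.35
0.6 [-0.074  0.004] 0.382
0.65 [-0.078  0.003] 0.414
0.7 [-0.083  0.002] 0.446
```

View pics/w6.png

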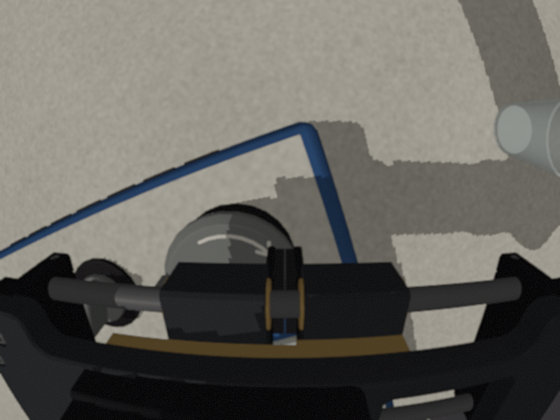

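View pics/s6c.png

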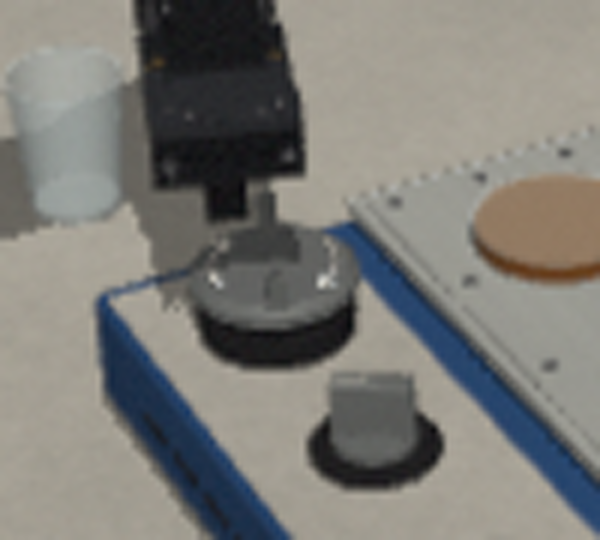

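The finger stands clear just behind the lug with its tip below the lug's top. I push round on the arc in two stages, first to about 0.3 rad.

Emit:
play_rows([
  {"tx":-0.008,"ty":0,"tz":0.002,"rx":0,"ry":0,"rz":0,"grip":1},
  {"tx":-0.015,"ty":0,"tz":0.002,"rx":0,"ry":0,"rz":0,"grip":1},
  {"tx":-0.02,"ty":0,"tz":0.002,"rx":0,"ry":0,"rz":0,"grip":1},
  {"tx":-0.024,"ty":0.001,"tz":0.002,"rx":0,"ry":0,"rz":0.032,"grip":1},
  {"tx":-0.028,"ty":0.002,"tz":0.002,"rx":0,"ry":0,"rz":0.064,"grip":1},
  {"tx":-0.033,"ty":0.003,"tz":0.002,"rx":0,"ry":0,"rz":0.095,"grip":1},
  {"tx":-0.037,"ty":0.004,"tz":0.002,"rx":0,"ry":0,"rz":0.127,"grip":1},
  {"tx":-0.042,"ty":0.005,"tz":0.002,"rx":0,"ry":0,"rz":0.159,"grip":1},
  {"tx":-0.046,"ty":0.006,"tz":0.002,"rx":0,"ry":0,"rz":0.191,"grip":1},
  {"tx":-0.046,"ty":0.006,"tz":0.002,"rx":0,"ry":0,"rz":0.191,"grip":1},
])

```text
t: 7.55
position: [586.8, 230.9, 200.4]
ee_rot: [0.277, 0.961, 0.0, -0.0]
contact_force: [-2.6, 2.1, 2.3]
grip_width: 0.2
```

```bash
cat > st.py <<'E'
from plant import robot
from h import *
import sys
from scipy.spatial.transform import Rotation as R
s=robot.read_camera("side"); o=robot.get_obs()
cv2.imwrite("pics/%s.png"%sys.argv[1],cv2.resize(s[140:230,195:295],None,fx=6,fy=6,interpolation=cv2.INTER_CUBIC))
M=R.from_quat(o["ee_rot"]).as_matrix(); A=np.array([581.2,193.9,128])
print(o["t"],o["position"],"yaw of tool y",np.degrees(np.arctan2(M[1,1],M[0,1])),"rel",M.T@(o["position"]-A),"Ftool",M.T@o["contact_force"],"M",o["moment"])
E
python3 st.py s7
```

```text
7.6 [586.813 230.813 200.346] yaw of tool y 57.93250240462288 rel [ 14.893  34.287 -72.323] Ftool [ 3.778  0.035 -2.657] M [0.548 0.758 0.012]
```

View pics/s7.png

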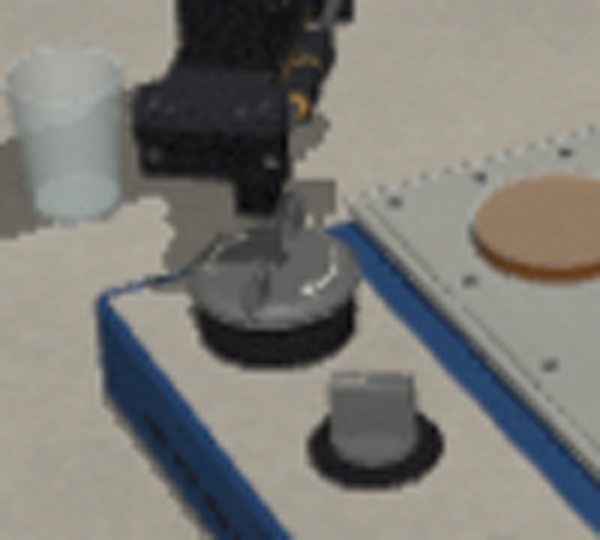

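The lug follows with about 3.8 N tangential. I continue to about 0.63 rad, with the tip 1 mm higher for the rise.

Emit:
play_rows([
  {"tx":-0.004,"ty":0.001,"tz":-0.002,"rx":0,"ry":0,"rz":0.032,"grip":1},
  {"tx":-0.009,"ty":0.003,"tz":-0.003,"rx":0,"ry":0,"rz":0.064,"grip":1},
  {"tx":-0.013,"ty":0.004,"tz":-0.003,"rx":0,"ry":0,"rz":0.095,"grip":1},
  {"tx":-0.018,"ty":0.005,"tz":-0.003,"rx":0,"ry":0,"rz":0.127,"grip":1},
  {"tx":-0.022,"ty":0.006,"tz":-0.003,"rx":0,"ry":0,"rz":0.159,"grip":1},
  {"tx":-0.027,"ty":0.006,"tz":-0.003,"rx":0,"ry":0,"rz":0.191,"grip":1},
  {"tx":-0.031,"ty":0.007,"tz":-0.003,"rx":0,"ry":0,"rz":0.223,"grip":1},
  {"tx":-0.031,"ty":0.007,"tz":-0.003,"rx":0,"ry":0,"rz":0.223,"grip":1},
  {"tx":-0.031,"ty":0.007,"tz":-0.003,"rx":0,"ry":0,"rz":0.223,"grip":1},
])

```text
t: 8.5
position: [598.9, 226.5, 201.6]
ee_rot: [0.439, 0.899, 0.0, -0.0]
contact_force: [-2.7, 3.8, 2.5]
grip_width: 0.6
```

```bash
python3 st.py s8
```

```text
8.55 [598.886 226.462 201.645] yaw of tool y 37.91489001718095 rel [ 14.855  34.003 -73.619] Ftool [ 4.24   0.524 -2.552] M [ 0.839  0.651 -0.083]
```

View pics/s8.png

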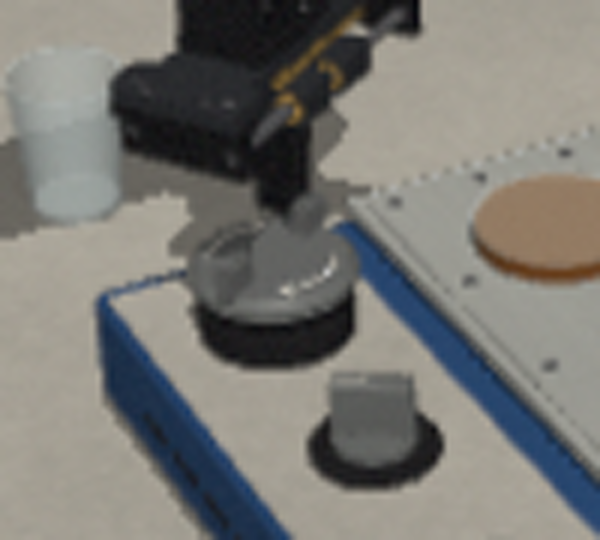

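The cap is turned about 0.6 rad, but the side view shows no rise yet (rim bottom still at crop row ~330). I hold a moment and look closely.

Emit:
play_rows([
  {"tx":0,"ty":0,"tz":0,"rx":0,"ry":0,"rz":0,"grip":1},
  {"tx":0,"ty":0,"tz":0,"rx":0,"ry":0,"rz":0,"grip":1},
  {"tx":0,"ty":0,"tz":0,"rx":0,"ry":0,"rz":0,"grip":1},
])

```text
t: 8.85
position: [599.1, 226.1, 201.6]
ee_rot: [0.44, 0.898, 0.0, 0.0]
contact_force: [-2.3, 4.0, 2.9]
grip_width: 0.3
```

```bash
python3 st.py s9; python3 look.py w9
python3 - <<'E'
from h import *
im=cv2.imread("pics/w9.png"); a=cv2.imread("pics/s9.png"); b=cv2.imread("pics/s7.png")
print(np.abs(a.astype(int)-cv2.imread("pics/s8.png")).mean())
cv2.imwrite("pics/cmp9.png",np.hstack([b[180:480,150:500],a[180:480,150:500]]))
E
```

```text
8.9 [599.063 226.118 201.556] yaw of tool y 37.79767840893705 rel [ 14.519  33.895 -73.539] Ftool [ 4.428  1.473 -3.748] M [0.883 0.556 0.019]
8.95 [599.066 226.068 201.531] [0.44  0.898 0.    0.   ] [-2.344  3.556  2.477] 0.6766310204087207
[220.377 287.021]
[[  0.79    0.585   0.181 549.263]
 [  0.613  -0.756  -0.232 290.061]
 [  0.001   0.294  -0.956 295.143]
 [  0.      0.      0.      1.   ]]
1.2097335390946502
```

View pics/cmp9.png

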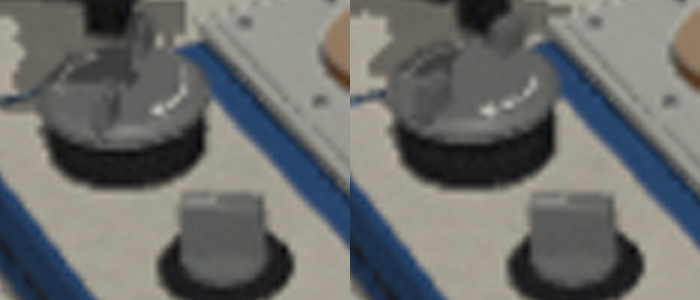

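View pics/w9.png

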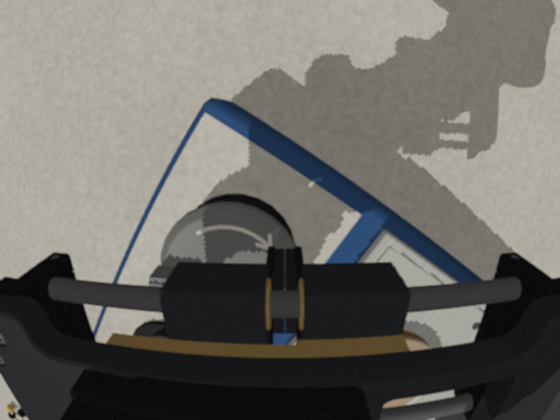

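The rim now stands about half-way up (gap to the base ~47 crop px, against ~40 latched and ~55 out), with about 3 N upward on the finger. So the latch seems to be free and friction on the lug is holding the cap. I lift the finger gently along with it to let it come up.

Emit:
play_rows([
  {"tx":0,"ty":0,"tz":-0.003,"rx":0,"ry":0,"rz":0,"grip":1},
  {"tx":0,"ty":0,"tz":-0.006,"rx":0,"ry":0,"rz":0,"grip":1},
  {"tx":0,"ty":0,"tz":-0.009,"rx":0,"ry":0,"rz":0,"grip":1},
  {"tx":0,"ty":0,"tz":-0.01,"rx":0,"ry":0,"rz":0,"grip":1},
  {"tx":0,"ty":0,"tz":-0.01,"rx":0,"ry":0,"rz":0,"grip":1},
])

```text
t: 9.45
position: [599.0, 226.0, 205.4]
ee_rot: [0.44, 0.898, 0.0, -0.0]
contact_force: [-2.6, 5.1, 2.2]
grip_width: 0.4
```

```bash
python3 st.py s10
python3 - <<'E'
from h import *
cv2.imwrite("pics/cmp10.png",np.hstack([cv2.imread(f"pics/{n}.png")[180:480,150:400] for n in ("s7","s9","s10")]))
E
```

```text
9.5 [598.994 226.002 205.347] yaw of tool y 37.779727013049246 rel [ 14.481  33.734 -77.344] Ftool [ 4.955  0.673 -1.356] M [ 1.036  0.457 -0.038]
```

View pics/cmp10.png

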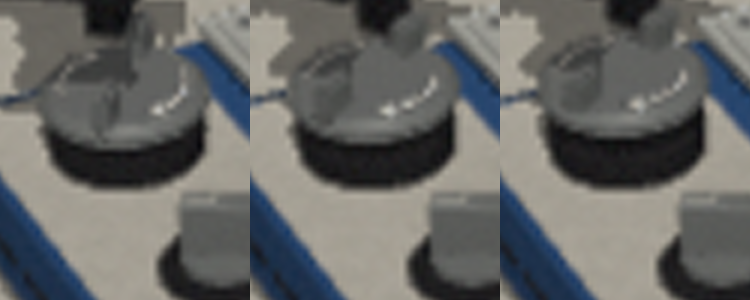

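The latch is free: the cap came up with the finger. I lift slightly more, then back off along the arc so the cap turns back, and raise clear.

Emit:
play_rows([
  {"tx":0,"ty":0,"tz":-0.005,"rx":0,"ry":0,"rz":0,"grip":1},
  {"tx":0,"ty":0,"tz":-0.008,"rx":0,"ry":0,"rz":0,"grip":1},
  {"tx":0.008,"ty":-0.004,"tz":-0.008,"rx":0,"ry":0,"rz":-0.064,"grip":1},
  {"tx":0.016,"ty":-0.009,"tz":-0.008,"rx":0,"ry":0,"rz":-0.127,"grip":1},
  {"tx":0.024,"ty":-0.014,"tz":-0.008,"rx":0,"ry":0,"rz":-0.191,"grip":1},
  {"tx":0.03,"ty":-0.02,"tz":-0.008,"rx":0,"ry":0,"rz":-0.255,"grip":1},
  {"tx":0.038,"ty":-0.029,"tz":-0.008,"rx":0,"ry":0,"rz":-0.33,"grip":1},
  {"tx":0.048,"ty":-0.04,"tz":-0.008,"rx":0,"ry":0,"rz":-0.4,"grip":1},
  {"tx":0.065,"ty":-0.054,"tz":-0.008,"rx":0,"ry":0,"rz":-0.41,"grip":1},
  {"tx":0.065,"ty":-0.054,"tz":-0.008,"rx":0,"ry":0,"rz":-0.41,"grip":1},
  {"tx":0.065,"ty":-0.054,"tz":-0.06,"rx":0,"ry":0,"rz":-0.41,"grip":1},
  {"tx":0.065,"ty":-0.054,"tz":-0.15,"rx":0,"ry":0,"rz":-0.41,"grip":1},
  {"tx":0.065,"ty":-0.054,"tz":-0.2,"rx":0,"ry":0,"rz":-0.41,"grip":1},
  {"tx":0.065,"ty":-0.054,"tz":-0.2,"rx":0,"ry":0,"rz":-0.41,"grip":1},
])

```text
t: 10.9
position: [567.6, 233.1, 289.1]
ee_rot: [0.135, 0.991, 0.001, 0.003]
contact_force: [1.3, 1.0, -0.0]
grip_width: 0.4
```

```bash
python3 st.py s11
python3 - <<'E'
from plant import robot
from h import *
t=robot.read_camera("top"); cv2.imwrite("pics/top11.png",t)
a=cv2.resize(cv2.imread("pics/side0.png")[140:230,195:295],None,fx=6,fy=6,interpolation=cv2.INTER_CUBIC)
cv2.imwrite("pics/cmp11.png",np.hstack([a[180:480,150:400],cv2.imread("pics/s7.png")[180:480,150:400],cv2.imread("pics/s11.png")[180:480,150:400]]))
E
```

```text
10.95 [566.907 232.919 286.939] yaw of tool y 74.49305255285375 rel [  23.79    34.045 -158.945] Ftool [-0.045  0.132  0.1  ] M [ 0.005 -0.031  0.001]
```

View pics/cmp11.png

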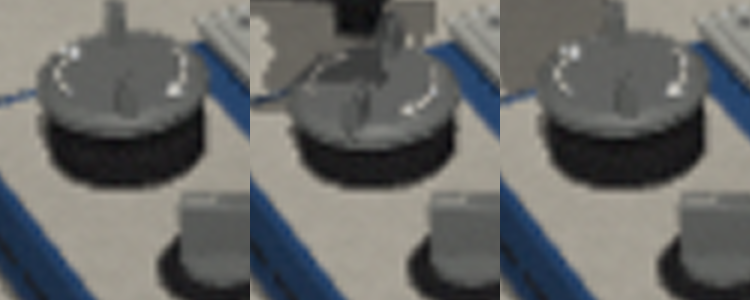

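The right panel (now) matches the left one (start): the stop is fully out with its lugs back at zero. Next I move to the reset button, stopping short to look.

Emit:
play_rows([
  {"tx":-0.02,"ty":-0.08,"tz":0,"rx":0,"ry":0,"rz":0,"grip":1},
  {"tx":-0.05,"ty":-0.19,"tz":0,"rx":0,"ry":0,"rz":0,"grip":1},
  {"tx":-0.08,"ty":-0.3,"tz":0,"rx":0,"ry":0,"rz":0,"grip":1},
  {"tx":-0.11,"ty":-0.41,"tz":0,"rx":0,"ry":0,"rz":0,"grip":1},
  {"tx":-0.13,"ty":-0.52,"tz":0,"rx":0,"ry":0,"rz":0,"grip":1},
  {"tx":-0.16,"ty":-0.62,"tz":0,"rx":0,"ry":0,"rz":0,"grip":1},
  {"tx":-0.17,"ty":-0.68,"tz":0,"rx":0,"ry":0,"rz":0,"grip":1},
  {"tx":-0.17,"ty":-0.68,"tz":0,"rx":0,"ry":0,"rz":0,"grip":1},
  {"tx":-0.17,"ty":-0.68,"tz":0,"rx":0,"ry":0,"rz":0,"grip":1},
])

```text
t: 11.9
position: [559.3, -47.2, 284.4]
ee_rot: [0.134, 0.991, -0.0, -0.001]
contact_force: [-0.1, 0.6, -0.1]
grip_width: 0.7
```

```bash
python3 look.py w12
python3 - <<'E'
from h import *
import pickle
c,o=pickle.load(open("w12.pkl","rb")); print(proj(c,[598,-58,102],True))
im=cv2.imread("pics/w12.png"); cv2.imwrite("pics/w12c.png",cv2.resize(im[180:280,220:360],None,fx=5,fy=5,interpolation=cv2.INTER_CUBIC))
E
```

```text
11.95 [559.477 -46.138 284.484] [ 0.133  0.991  0.    -0.001] [-0.259  1.291 -0.025] 0.5795147173651609
[526.719 172.199]
[[  0.266   0.922   0.282 481.246]
 [  0.964  -0.255  -0.078 -25.667]
 [ -0.      0.293  -0.956 378.069]
 [  0.      0.      0.      1.   ]]
[284.41  248.234]
```

View pics/w12.png

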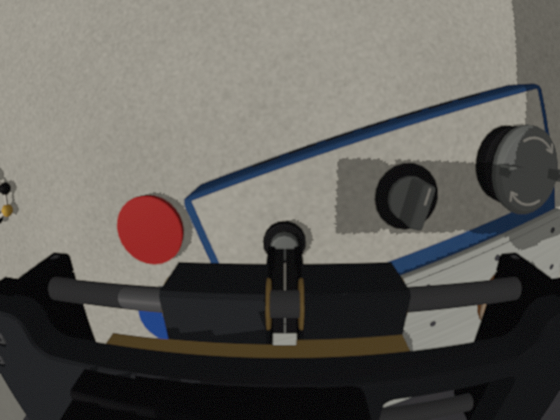

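View pics/w12c.png

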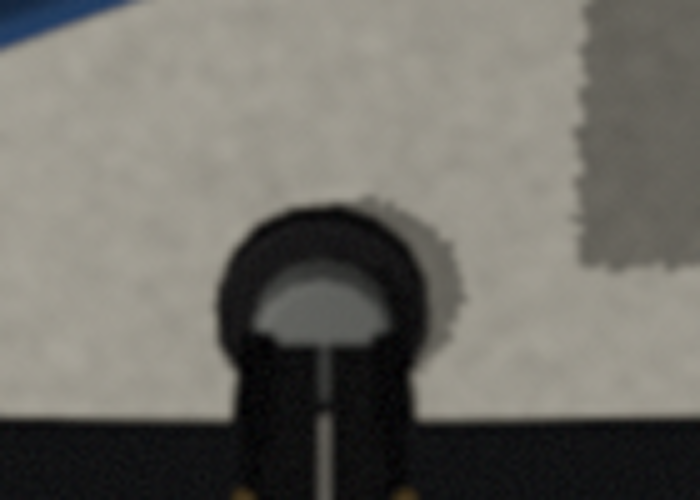

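The reset button sits at (284,247) as predicted, directly ahead of the fingertip. I move over it and go down to just above it.

Emit:
play_rows([
  {"tx":-0.05,"ty":0,"tz":0,"rx":0,"ry":0,"rz":0,"grip":1},
  {"tx":-0.1,"ty":-0.002,"tz":0.05,"rx":0,"ry":0,"rz":0,"grip":1},
  {"tx":-0.1,"ty":-0.002,"tz":0.13,"rx":0,"ry":0,"rz":0,"grip":1},
  {"tx":-0.1,"ty":-0.002,"tz":0.2,"rx":0,"ry":0,"rz":0,"grip":1},
  {"tx":-0.1,"ty":-0.002,"tz":0.24,"rx":0,"ry":0,"rz":0,"grip":1},
  {"tx":-0.1,"ty":-0.002,"tz":0.26,"rx":0,"ry":0,"rz":0,"grip":1},
  {"tx":-0.1,"ty":-0.002,"tz":0.26,"rx":0,"ry":0,"rz":0,"grip":1},
  {"tx":-0.1,"ty":-0.002,"tz":0.26,"rx":0,"ry":0,"rz":0,"grip":1},
])

```text
t: 12.75
position: [598.5, -57.8, 182.2]
ee_rot: [0.133, 0.991, 0.0, 0.0]
contact_force: [1.3, -0.3, 0.5]
grip_width: 0.5
```

Run:
```python
from plant import robot
from h import *
s=robot.read_camera("side"); print(robot.get_obs()["position"])
cv2.imwrite("pics/s13.png",cv2.resize(s[180:260,230:330],None,fx=6,fy=6,interpolation=cv2.INTER_CUBIC))
```

```text
[598.638 -58.019 182.536]
```

View pics/s13.png

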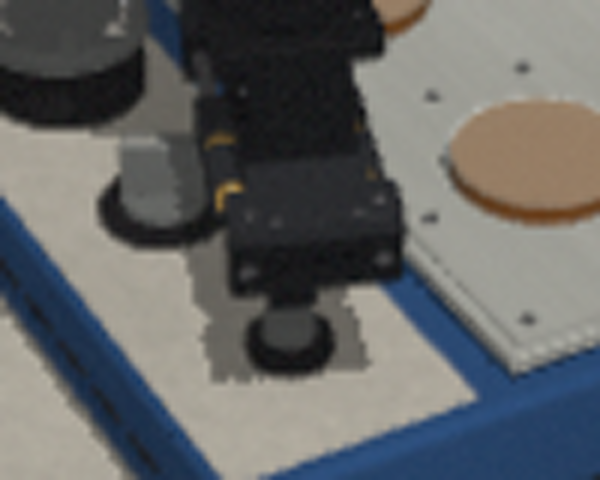

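Emit:
play_rows([
  {"tx":0,"ty":0,"tz":0.012,"rx":0,"ry":0,"rz":0,"grip":1},
  {"tx":0,"ty":0,"tz":0.022,"rx":0,"ry":0,"rz":0,"grip":1},
  {"tx":0,"ty":0,"tz":0.028,"rx":0,"ry":0,"rz":0,"grip":1},
  {"tx":0,"ty":0,"tz":0.034,"rx":0,"ry":0,"rz":0,"grip":1},
  {"tx":0,"ty":0,"tz":0.039,"rx":0,"ry":0,"rz":0,"grip":1},
  {"tx":0,"ty":0,"tz":0.042,"rx":0,"ry":0,"rz":0,"grip":1},
  {"tx":0,"ty":0,"tz":0.044,"rx":0,"ry":0,"rz":0,"grip":1},
  {"tx":0,"ty":0,"tz":0.044,"rx":0,"ry":0,"rz":0,"grip":1},
])

```text
t: 13.6
position: [598.3, -58.4, 165.9]
ee_rot: [0.133, 0.991, 0.0, 0.0]
contact_force: [-8.6, 1.8, 20.3]
grip_width: 0.2
```

20 N at tip z≈95.9 is the hard stop, 6 mm below the rest height, so the button is fully in. I let go and back away for final checks.

Emit:
play_rows([
  {"tx":0,"ty":0,"tz":-0.02,"rx":0,"ry":0,"rz":0,"grip":1},
  {"tx":0,"ty":0,"tz":-0.07,"rx":0,"ry":0,"rz":0,"grip":1},
  {"tx":0,"ty":0,"tz":-0.15,"rx":0,"ry":0,"rz":0,"grip":1},
  {"tx":0.06,"ty":0,"tz":-0.25,"rx":0,"ry":0,"rz":0,"grip":1},
  {"tx":0.15,"ty":0,"tz":-0.32,"rx":0,"ry":0,"rz":0,"grip":1},
  {"tx":0.25,"ty":0,"tz":-0.35,"rx":0,"ry":0,"rz":0,"grip":1},
  {"tx":0.35,"ty":0,"tz":-0.35,"rx":0,"ry":0,"rz":0,"grip":1},
  {"tx":0.4,"ty":0,"tz":-0.35,"rx":0,"ry":0,"rz":0,"grip":1},
  {"tx":0.4,"ty":0,"tz":-0.35,"rx":0,"ry":0,"rz":0,"grip":1},
  {"tx":0.4,"ty":0,"tz":-0.35,"rx":0,"ry":0,"rz":0,"grip":1},
])

```text
t: 14.6
position: [443.8, -16.1, 304.0]
ee_rot: [0.133, 0.991, 0.0, 0.0]
contact_force: [0.2, -0.1, 0.2]
grip_width: 0.3
```

Run:
```python
from plant import robot
from h import *
s=robot.read_camera("side"); t=robot.read_camera("top"); o=robot.get_obs(); print(o["t"],o["position"],o["contact_force"],abs(o["joint_vel"]).max())
a=cv2.imread("pics/side0.png"); b=cv2.imread("pics/top0.png")
r=lambda i,y0,y1,x0,x1,f: cv2.resize(i[y0:y1,x0:x1],None,fx=f,fy=f,interpolation=cv2.INTER_CUBIC)
cv2.imwrite("pics/fin_s.png",np.hstack([r(i,160,250,205,305,4) for i in (a,s)]))
cv2.imwrite("pics/fin_t.png",np.vstack([r(i,130,290,120,460,1.85) for i in (b,t)]))
```

```text
14.7 [444.318 -16.396 303.716] [0.151 1.073 0.072] 0.009010985832256154
```

View pics/fin_s.png

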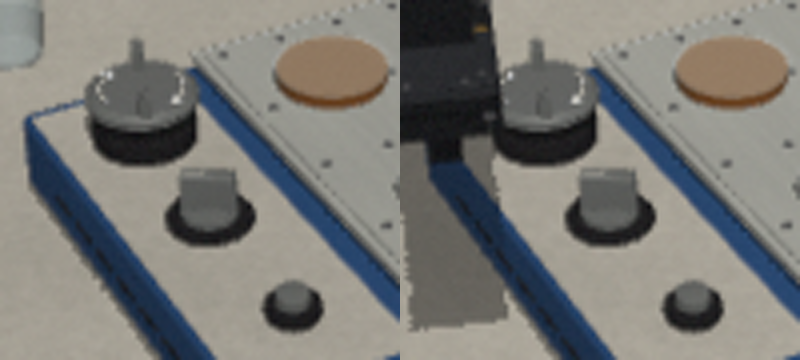

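View pics/fin_t.png

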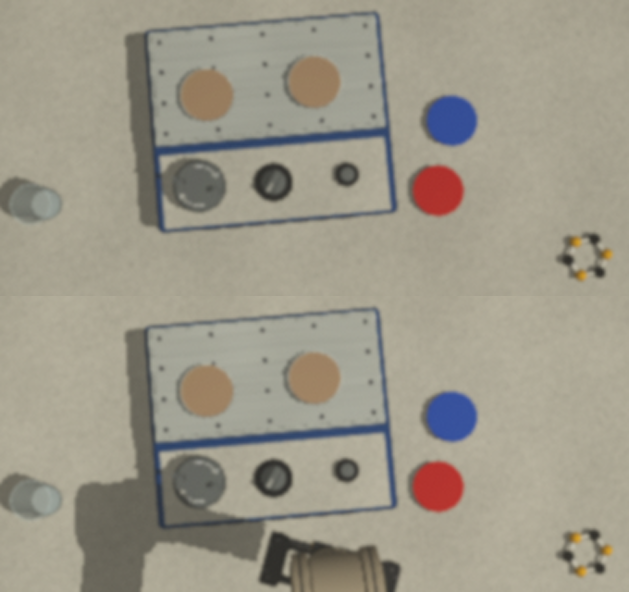

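The stop and the reset button are back out. The knob, dishes, beaker, model and look-alike discs appear unmoved between the before and after pictures, and the arm is clear. I hand the job in.

```bash
python3 -c "
from plant import robot
print(robot.finish_job())"
```

```text
the job is handed in; nothing more can be done
None
```

The emergency stop test is done in the order asked and handed in at about 14.7 s; no verdict was reported.

- **Stop pressed:** With the fingers closed, I pressed the mushroom button at its centre to the hard stop (about 23 N). After I lifted off, it stayed about 8 mm down in the side view.
- **Twist release:** I pushed the +y lug from behind through about 0.6 rad, touching only that flank. The latch came free, but friction between lug and fingertip held the cap about half-way up. Raising the finger about 7 mm let it come up, and I then backed off along the arc. The side view then matched the starting picture: button fully out, lugs back at zero.
- **Reset:** I pressed the small round button to its hard stop (20 N, 6 mm in) and let it go; it is out again.

In the last before-and-after pictures, the knob mark, dishes, beaker, model and the red and blue discs had not visibly moved. The arm was clear, with about 1 N of sensor noise.

Two things disagreed or failed along the way:
- **Side camera:** it was about 2 px (roughly 5 mm in height) off the other two views. Contact forces confirmed the heights given in the description.
- **Refused move:** the first move call was refused because some keys were missing; nothing moved.

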